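# Lock the drying cartridge and clip its cover on

## Robot

A 6-joint arm with a two-finger parallel gripper is mounted at the origin on the work surface. World frame = base frame: x ahead of the robot, y to its left, z up, the work surface at z = 0. Lengths are in m, angles in rad, forces in N, time in s.
With the tool pointing down it reaches from about 0.25 to 0.775 m from the base axis. Payload 4 kg.
Tool frame: the origin (TCP) lies midway between the tips of the shut fingers; the grasp point (between the pads) lies 19 mm behind it (robot.pinch_z is the distance from the TCP to the grasp point, in m); x points along the fingers, y is the direction in which the jaws open and shut, and the axes are right-handed (so a half turn about x gives the same grasp; the last joint's range is limited). The gripper opens to 94 mm and grips with 3 to 60 N. Pads are 16 mm wide; open, the fingers measure 119 mm over their backs; the gripper's body (75 mm by 177 mm) begins 78 mm behind the grasp point.
Start: joints at [1.055, 0.087, 1.371, -0, 1.684, -0.103], TCP at [0.221, 0.504, 0.206] pointing down, gripper open.
Joint ranges: [-3.1, 3.1], [-0.76, 2.03], [0.27, 2.55], [-1.08, 4.22], [0.17, 2.65], [-2.57, 2.57]. Speed limits (rad/s): [2.79, 2.79, 3.14, 3.14, 3.14, 3.14].

## Interface

Orientations are given as [roll, pitch, yaw] about the fixed x, y, z axes, in that order (R = Rz(yaw) Ry(pitch) Rx(roll)).
In Python, from bench import robot, imaging gives the robot as it stands. The module is installed in compiled form; this text tells all that it offers.
- The arm moves only by the tool drive_tool, never from a script. Its argument "commands" is a list that holds one entry, the list of rows, each a list of 4 numbers: the shift along the tool's x, y, z as a fraction of full scale, then the turn about the tool's x as a fraction of full scale. A call has 1 to 20 rows; each row shifts and turns the commanded pose from where the row before left it, along the tool's axes as they then stand; what a row does not reach is not made up. Full scale, the value 1, is 0.25 m for a shift and 360 degrees for a turn. A row lasts 1/10 s, in which the tool goes at most 50 mm and 8.59 degrees, less where a joint would pass 70% of its speed; a pose out of reach is approached as far as the arm can. A call with a number of a shift or a turn outside -1 to 1 is refused whole. A call with a gripper value outside its range is refused whole. "grip" is the opening, from 0 (shut) to 1 (fully open), set as the call begins (left out, the last holds). The fingers move at their own pace and stop on an object; the grip force is fixed at half the most. Time passes only in rows, so rows that do not move let the fingers close. It gives the time, the measured TCP pose, the force and the opening at its end, in the units of the state.
- robot.get_obs(): the state, without advancing time (a new reading comes with each control period).
- imaging.snapshot(name): name is "scene" or "top"; returns a dict with "pixels" (420x560x3 uint8, red, green, blue), "z_map" (420x560 float32, m along the optical axis (not along the pixel's ray), 0 where there is no reading), "mtx" (3x3 intrinsics, pixels), "k1" (the pictures are not rectified: a ray, as slopes to the right and down, at radius r is drawn at 1 + k1 r^2 times it, then the intrinsics apply), "extrinsics" (4x4, takes a point from world to camera coordinates). Camera axes: x right, y up, looking along -z (the intrinsics and any distortion apply to the point x, -y, -z); pixel columns grow to the right and rows downward; lengths in m; the calibration is good to about 2 mm. A picture is of the moment at which its call begins.
- robot.close_job(): hands the job in, once; it reports no verdict.
The state is a dict: "time": time; "joint_positions": joint angles; "qvel": joint speeds; "joint_torque": joint torques, N m; "tool_pos": TCP position; "ee_rot": TCP orientation; "wrist_force": force on the tool from outside, world axes, zero at the start; "wrist_torque": the same for the moment, N m; "width": finger opening in m.
Only numpy, scipy, OpenCV 4.12 (cv2) and the standard library are available. Lean on these libraries where they do the work, as an engineer would, in place of code of your own. Each camera call takes 0.05 s, during which the arm holds its last target.

## Task

Lock the analyser's drying cartridge: push its popped-up black knob fully down and turn it clockwise to the stop, so that it stays down by itself when you let go of it. Then fetch the loose white cover with the grip rib, set it over the knob and press it down until both clips snap and it sits flush on its frame; finish while still holding it pressed firmly home, without letting go or easing off. Leave the other things on the bench standing where they are.

Things in the scene. Friction and masses are not known exactly. Their poses are not given: they have to be found in the camera images.
- analyser: Bench analyser, fixed: a white box 170 x 124 mm, 45 mm high; its front with the display faces -x (89 mm from the origin). Origin at its underside, vertically below the knob's axis, z up. It stands left or right on the bench, at some yaw. On its top a grey plinth, 75.2 x 50.2 mm (long side along x), top 64 mm above the bench, upper edges rounded 5 mm, carries the knob.
- seat: Black gasket frame, 98 x 76 mm, round the plinth. Origin at its centre on its upper face, 48 mm above the bench, on the knob's axis; z up, x along the long side. The cover slips over the plinth (16 mm high here) with 1 to 2 mm to spare each side and its rim lands on this frame. Home: cover_mid 40 mm straight above this origin, cover's x along this x, either way round.
- clip_far (a joint): White spring clip past the plinth's +x end, 30 mm wide, top 14 mm above the frame, from 42 to 52 mm off the centre. Value: how far it is pushed outward, m (0 at rest). Both clips touch the cover's ridges about 10 mm above home; the push needed rises to about 12 N (at most 18), then drops suddenly about half-way: the clips spring back over the ridges and pull the cover down onto the frame.
- clip_near (a joint): The same clip past the plinth's -x end, pushed outward along -x (0 at rest).
- knob_grip (a point): Grip point of the black cartridge knob on the plinth: on its axis, 7 mm below the top of its bar. The bar is 44 mm long, 13 mm wide, 28 mm high; x of this point runs along the bar, z up. Popped up, the point is 31 mm above the plinth's top (95 mm above the bench); pressed to the bottom, 22 mm above the plinth's top.
- plunger (a joint): How far the knob is pressed down, m: 0 popped up, 0.009 at the bottom stop. A spring pushes it up (5 N at 0, 8.6 N at the bottom). When locked it stays down at about 0.006 by itself.
- knob (a joint): Turn of the knob, rad, clockwise seen from above, 0 to 1.3 (end stop). Starts between 0 and 0.25. Unless the knob is pressed at least 7 mm it is blocked at about 0.4; pressed to the bottom it turns easily (under 0.1 N m) to the stop. Past 1.0 it is locked and stays down when let go.
- cover_mid (a point): Loose white cover, 90 g: a hood open below, 84 x 60 mm, 54 mm high, 51 mm deep inside, and on top a grip rib 50 mm long, 14 mm wide, 26 mm high. The point is on the centre line 40 mm above the rim, 40 mm below the rib's top. x along the long side and the rib, z up. A ridge 3 mm proud crosses each short end 6 mm above the rim. Stands on the bench; clears the knob only if that is locked.
- amber_bottle: Bystander: amber glass bottle with black cap, 72 mm across, 170 mm tall, standing on the bench, origin under its centre. Leave it standing.
- wash_bottle: Bystander: clear plastic wash bottle with bent spout, 68 mm across, 175 mm tall, standing on the bench, origin under its centre. Leave it standing.
- flask: Bystander: small conical glass flask, 68 mm across its foot, 105 mm tall, standing on the bench, origin under its centre. Leave it standing.
- jar: Bystander: low glass jar with a metal lid, 58 mm across, 50 mm tall, standing on the bench, origin under its centre. Leave it standing.
- vial: Bystander: small amber vial with black cap, 28 mm across, 58 mm tall, standing on the bench, origin under its centre. Leave it standing.
- flat_lid: Bystander: a flat white lid 80 x 58 x 12 mm without a rib, lying on the bench; not the cover. Origin under its centre.
- spatula: Bystander: steel lab spatula, a thin rod with flattened ends, 160 mm long, lying on the bench.
Mind the look-alikes: they are no part of the job. Leave any blue look-alike of the analyser alone. What is shaped like the part that bears cover_mid but yellow is not meant.

How it is judged:
On the way, in this order (a step that is already met when the one before it is completed fails the run):
1. the knob is pushed down and turned home, locked, and let go of, with the cover still away from the analyser (value of joint knob above 1 rad and value of joint plunger between 0.0045 and 0.0075 m and contact force between the fingers and knob below 0.1 N and horizontal distance between cover_mid and seat above 0.1 m), for 0.2 s.
2. the cover has snapped home on its frame (value of joint knob above 1 rad and value of joint plunger above 0.0045 m and z of cover_mid in the frame of seat below 0.0425 m and horizontal distance between cover_mid and seat below 0.005 m and angle between the x axis of cover_mid and the x axis of seat, either way round below 0.1 rad and angle between cover_mid's own z axis and vertical below 0.05 rad), for 0.2 s.
At the end, for the whole second after the job is handed in: Knob turned past 1.0 rad and down by more than 4.5 mm; cover clipped home: within 2.5 mm of seated height, 5 mm of centre, 0.1 rad of the frame's direction (either way round) and 0.05 rad of upright; the robot still presses it, with over 4 N between cover and frame, through the last second (all of step 2 and contact force between cover and seat above 4 N and contact force between any of the fingers, the arm and cover above 3 N); the arm keeps its last pose, push and grip.
It fails at once if a bystander bottle, jar, flask or vial is tipped, or any bystander is shifted by more than 40 mm (angle between any of amber_bottle, wash_bottle, flask, jar, vial's own z axis and vertical above 0.5 rad or distance of any of amber_bottle, wash_bottle, flask, jar, vial, flat_lid, spatula from where it was at the start of the episode above 0.04 m).
It also fails if it takes over 72 s, if anything falls off the work surface, if the arm or the gripper's body presses on something with over 40 N, if the wrist force passes 120 N, or if a joint passes its speed limit or range.

## Working session

There is one attempt and no reset: what is moved stays moved. The work goes in short steps, Python scripts to look and compute and a tool call to move; the robot and the scene stay as the last step left them, time stands still between calls to the robot, and variables do not carry over. Pictures are saved under pics/ and viewed, and the job is handed in when it is done.

Besides the shell and the picture viewer there is one more tool, called after ">>>" by a JSON object that holds its "fn" and its "kwargs", one argument or row to a line. drive_tool: Moves the arm, as the interface text tells. Shift numbers are shares of 0.25 m and turn numbers shares of 360 degrees, none past 1 either way. Its arguments: {"type":"object","properties":{"commands":{"type":"array","items":{"type":"array","items":{"type":"array","items":{"type":"number","minimum":-1,"maximum":1}}}},"grip":{"type":"number"}},"required":["commands"]}

```bash
mkdir -p pics; cat > h.py <<'E'
import numpy as np, cv2
from bench import robot, imaging
def snap(n):
    s=imaging.snapshot(n); np.savez('/tmp/%s.npz'%n,**{k:np.array(v) for k,v in s.items()}); return s
def load(n):
    return dict(np.load('/tmp/%s.npz'%n))
def cloud(s):
    z=s['z_map'];K=s['mtx'];k1=float(s['k1']);E=s['extrinsics']
    h,w=z.shape;u,v=np.meshgrid(np.arange(w),np.arange(h))
    p=cv2.undistortPoints(np.stack([u,v],-1).reshape(-1,1,2).astype(float),K,np.array([k1,0,0,0,0.])).reshape(h,w,2)
    P=np.stack([p[...,0]*z,-p[...,1]*z,-z],-1)
    W=(P-E[:3,3])@E[:3,:3]
    W[z<=0]=np.nan
    return W
E
python3 - <<'E'
from h import *
for n in('scene','top'):
    s=snap(n);cv2.imwrite('pics/%s0.png'%n,s['pixels'][...,::-1]);print(s['mtx'],s['k1'],s['extrinsics'])
o=robot.get_obs()
print(o, robot.pinch_z)
E
```

```text
[[471.5580295    0.         284.12454383]
 [  0.         471.5580295  212.59264414]
 [  0.           0.           1.        ]] -0.060538490432356255 [[ 0.71647683  0.69742777  0.01598308 -0.39777264]
 [-0.48719722  0.4838433   0.7270038   0.15575475]
 [ 0.49929933 -0.52866829  0.68644739 -1.37936396]
 [ 0.          0.          0.          1.        ]]
[[407.89730791   0.         284.78756988]
 [  0.         407.89730791 213.79047446]
 [  0.           0.           1.        ]] -0.06440159073757087 [[ 0.00278815 -0.9999774   0.00611793  0.05344592]
 [ 0.99544198  0.00335862  0.09530998 -0.53514254]
 [-0.09532838  0.00582431  0.99542884 -1.08243807]
 [ 0.          0.          0.          1.        ]]
{'time': 0.1, 'joint_positions': array([ 1.05491145e+00,  8.78519069e-02,  1.37208228e+00, -3.68255134e-05,
        1.68360485e+00, -1.03151124e-01]), 'qvel': array([ 0.00176689, -0.00270251, -0.0033696 ,  0.00013126,  0.00149784,
        0.00013624]), 'joint_torque': array([ 2.47980461e-03, -3.41251838e+01, -3.03302443e+01,  7.18904659e-02,
        3.03799531e-02, -1.05137203e-04]), 'tool_pos': array([0.22041028, 0.5033653 , 0.20444775]), 'ee_rot': array([-1.65514588,  1.56884959, -2.06788374]), 'wrist_force': array([-0.28720282, -0.0431677 , -0.47816124]), 'wrist_torque': array([-0.00032664, -0.00142272,  0.01080918]), 'width': 0.0941601830038657} 0.0188
```

View pics/scene0.png

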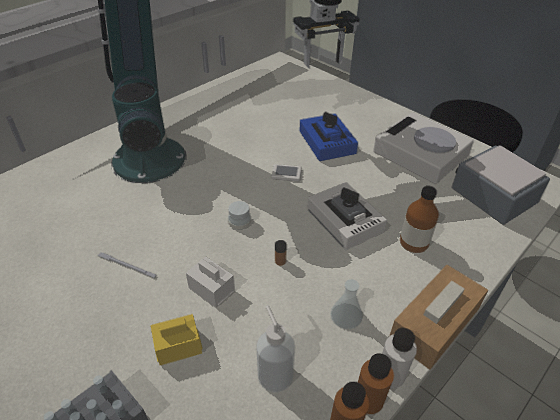

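View pics/top0.png

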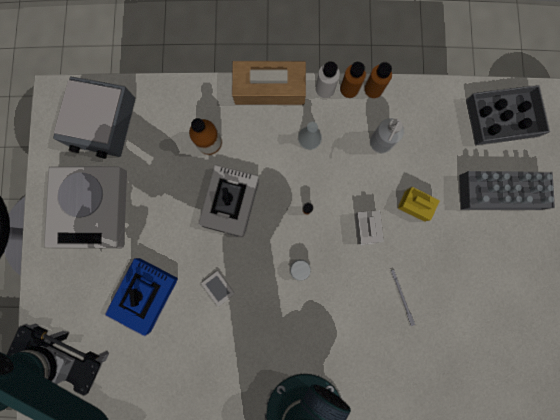

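The white analyser with the black knob is at top-picture (230,200) and scene (348,210). Its look-alike is the blue analyser at top (142,295). The white cover with a rib is at top (369,226) and scene (211,282). The look-alikes there are the yellow cover at top (420,204) and the flat lid at top (215,286), scene (287,172). I choose the white analyser and the white ribbed cover, and check them in a close crop.

```bash
python3 - <<'E'
from h import *
a=load('top');b=load('scene')
A=cv2.resize(a['pixels'][150:250,180:280],(400,400),interpolation=3);B=cv2.resize(a['pixels'][190:260,335:405],(400,400),interpolation=3)
C=cv2.resize(b['pixels'][175:255,300:400],(400,300)[::1],interpolation=3)[:200];
C=cv2.resize(b['pixels'][175:250,300:400],(400,200+100))[:, :]; D=cv2.resize(b['pixels'][250:310,175:255],(400,300))
cv2.imwrite('pics/crop0.png',np.vstack([np.hstack([A,B])[:, :],])[...,::-1])
cv2.imwrite('pics/crop1.png',np.hstack([C,D])[...,::-1])
# orthographic color maps from top cloud
for n,s in(('top',a),('scene',b)):
    W=cloud(s)
    for nm,(u0,u1,v0,v1) in {'top':{'an':(195,265,155,240),'cov':(350,390,200,250)},'scene':{'an':(300,395,175,255),'cov':(180,245,250,310)}}[n].items():
        R=W[v0:v1,u0:u1].reshape(-1,3);R=R[~np.isnan(R[:,0])]
        h,e=np.histogram(R[:,2],bins=np.arange(-.01,.14,.004))
        print(n,nm,[(round(float(x),3),int(c)) for x,c in zip(e,h) if c])
E
```

```text
top an [(-0.01, 4), (-0.006, 308), (-0.002, 1780), (0.002, 821), (0.006, 29), (0.01, 27), (0.014, 11), (0.018, 13), (0.022, 9), (0.026, 17), (0.03, 11), (0.034, 16), (0.038, 102), (0.042, 1009), (0.046, 1026), (0.05, 137), (0.054, 15), (0.058, 83), (0.062, 305), (0.066, 90), (0.07, 7), (0.074, 4), (0.078, 3), (0.082, 4), (0.086, 2), (0.09, 4), (0.094, 7), (0.098, 36), (0.102, 47), (0.106, 4)]
top cov [(-0.01, 2), (-0.006, 131), (-0.002, 732), (0.002, 278), (0.006, 23), (0.01, 13), (0.014, 11), (0.018, 9), (0.022, 9), (0.026, 7), (0.03, 9), (0.034, 10), (0.038, 8), (0.042, 12), (0.046, 17), (0.05, 225), (0.054, 339), (0.058, 26), (0.062, 5), (0.066, 6), (0.07, 8), (0.074, 12), (0.078, 82), (0.082, 16)]
scene an [(-0.006, 244), (-0.002, 3195), (0.002, 1014), (0.006, 89), (0.01, 97), (0.014, 92), (0.018, 87), (0.022, 92), (0.026, 94), (0.03, 89), (0.034, 87), (0.038, 120), (0.042, 750), (0.046, 759), (0.05, 100), (0.054, 54), (0.058, 94), (0.062, 236), (0.066, 51), (0.07, 5), (0.074, 22), (0.078, 22), (0.082, 17), (0.086, 26), (0.09, 23), (0.094, 21), (0.098, 46), (0.102, 41)]
scene cov [(-0.006, 171), (-0.002, 1836), (0.002, 358), (0.006, 71), (0.01, 50), (0.014, 43), (0.018, 55), (0.022, 57), (0.026, 56), (0.03, 47), (0.034, 59), (0.038, 49), (0.042, 55), (0.046, 62), (0.05, 303), (0.054, 364), (0.058, 24), (0.062, 23), (0.066, 30), (0.07, 21), (0.074, 35), (0.078, 102), (0.082, 13)]
```

View pics/crop0.png

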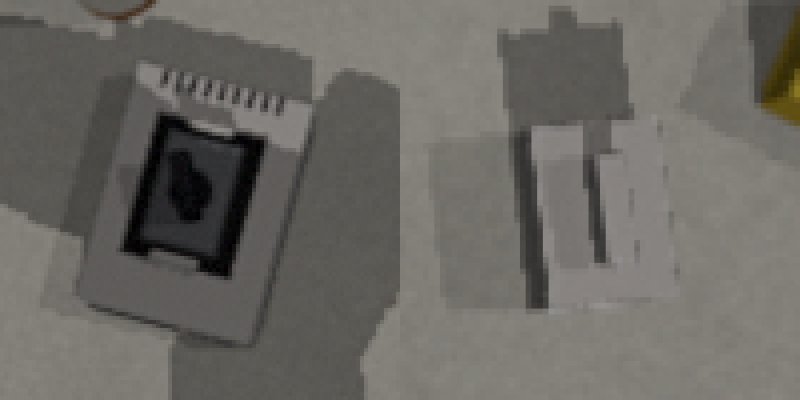

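View pics/crop1.png

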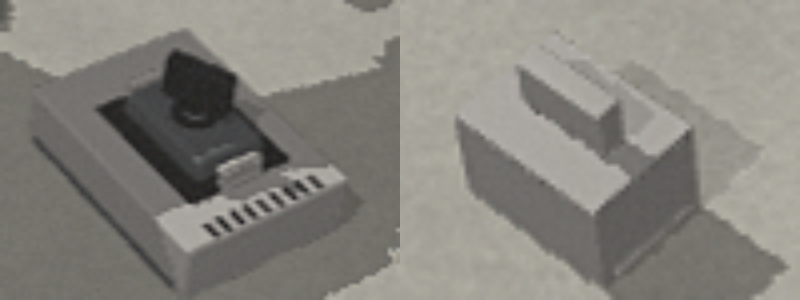

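Crops: the white analyser has its popped-up black knob at about (190,185) in crop0. The cover has a rib on its top, in white, so the choice holds. Next is fitting their poses from both depth clouds.

```bash
cat >> h.py <<'E'
def rect(P):
    c,(w,h),a=cv2.minAreaRect((P[:,:2]*1000).astype(np.float32))
    if w<h: w,h,a=h,w,a+90
    return np.round(np.array(c)/1000,4),np.round([w,h],1),round(((a+90)%180)-90,2)
E
python3 - <<'E'
from h import *
for n in('top','scene'):
    s=load(n);W=cloud(s)
    R={'top':{'an':(195,265,155,240),'cov':(350,390,200,250)},'scene':{'an':(300,395,175,255),'cov':(180,245,250,310)}}[n]
    def get(k,z0,z1):
        u0,u1,v0,v1=R[k];Q=W[v0:v1,u0:u1].reshape(-1,3);return Q[(Q[:,2]>z0)&(Q[:,2]<z1)]
    for k,nm,z0,z1 in(('an','box',.040,.2),('an','plinth',.061,.068),('an','knob',.0965,.12),('cov','body',.05,.2),('cov','rib',.076,.1)):
        P=get(k,z0,z1); 
        # drop isolated
        from scipy.spatial import cKDTree
        d=cKDTree(P[:,:2]).query(P[:,:2],k=4)[0][:,3]; P=P[d<.008]
        print(n,nm,len(P),rect(P),'med z',round(np.median(P[:,2]),4), 'mean',P[:,:2].mean(0).round(4))
E
```

```text
top box 2860 (array([0.571 , 0.2089]), array([170.6, 124.6]), -14.07) med z 0.0469 mean [0.5695 0.2072]
top plinth 422 (array([0.5747, 0.2078]), array([97.2, 49.8]), -13.96) med z 0.0644 mean [0.573  0.2067]
top knob 90 (array([0.5745, 0.2079]), array([43.7, 13. ]), 11.43) med z 0.1024 mean [0.5743 0.2075]
top body 719 (array([ 0.4996, -0.171 ]), array([84.1, 61.6]), 5.91) med z 0.0552 mean [ 0.4991 -0.1697]
top rib 105 (array([ 0.4998, -0.1707]), array([49.4, 13.8]), 4.38) med z 0.0804 mean [ 0.4991 -0.1706]
scene box 2337 (array([0.5699, 0.2079]), array([171.9, 126. ]), -14.36) med z 0.0471 mean [0.5788 0.195 ]
scene plinth 314 (array([0.5737, 0.205 ]), array([97. , 51.8]), -9.78) med z 0.0644 mean [0.5792 0.1977]
scene knob 89 (array([0.574 , 0.2055]), array([43.1, 16.8]), 9.1) med z 0.1017 mean [0.5756 0.2055]
scene body 915 (array([ 0.4983, -0.1709]), array([85.9, 62.4]), 5.84) med z 0.0549 mean [ 0.5035 -0.1747]
scene rib 142 (array([ 0.4983, -0.1719]), array([50.8, 14.7]), 5.17) med z 0.0798 mean [ 0.4989 -0.1723]
```

```bash
cat >> h.py <<'E'
from scipy.spatial.transform import Rotation as Rn
def pose():
    o=robot.get_obs(); R=Rn.from_euler('xyz',o['ee_rot']).as_matrix(); return o,R
def plan(target,yawjaw=None):
    """target TCP; yawjaw = desired direction of the jaw axis in deg (mod 180)"""
    o,R=pose(); d=np.array(target)-o['tool_pos']; y=np.degrees(np.arctan2(R[1,1],R[0,1]))
    t=0
    if yawjaw is not None: t=-(((yawjaw-y)+90)%180-90)
    print('tcp',o['tool_pos'].round(4),'jaw yaw',round(y,2),'j6',o['joint_positions'][5].round(3),'F',o['wrist_force'].round(2),'T',o['wrist_torque'].round(3),'w',round(o['width'],4),'t',round(o['time'],2),'toolx',R[:,0].round(4))
    print('world d',d.round(4),'tool shift mm',(R.T@d*1000).round(2),'frac',(R.T@d/.25).round(4),'turn deg',round(t,2),'frac',round(t/360,4))
E
python3 - <<'E'
from h import *
plan([.5744,.2074,.20],101.4)
o,R=pose();print(R)
W=cloud(load('top'))
for nm,(u,v) in dict(amber=(203,126),wash=(393,125),flask=(310,128),jar=(300,269),vial=(308,208),yellow=(420,200)).items():
    print(nm,W[v-2:v+3,u-2:u+3].reshape(-1,3)[12].round(3))
E
```

```text
tcp [0.2204 0.5034 0.2044] jaw yaw 66.35 j6 -0.103 F [-0.29 -0.04 -0.48] T [-0.    -0.001  0.011] w 0.0942 t 0.1 toolx [-9.0e-04 -1.7e-03 -1.0e+00]
world d [ 0.354  -0.296  -0.0044] tool shift mm [   4.63 -129.11  442.98] frac [ 0.0185 -0.5164  1.7719] turn deg -35.05 frac -0.0974
[[-9.28332807e-04  4.01117879e-01  9.16025974e-01]
 [-1.71112848e-03  9.16024391e-01 -4.01118920e-01]
 [-9.99998105e-01 -1.93980999e-03 -1.64011266e-04]]
amber [0.734 0.254 0.171]
wash [ 0.744 -0.211  0.154]
flask [ 0.75  -0.009  0.105]
jar [0.387 0.015 0.05 ]
vial [ 0.547 -0.006  0.058]
yellow [ 0.567 -0.297  0.084]
```

>>> {"fn": "drive_tool", "kwargs": {
  "commands": [
    [[0.002, -0.0516, 0.1772, 0], [0.002, -0.0516, 0.1772, 0], [0.002, -0.0516, 0.1772, 0], [0.002, -0.0516, 0.1772, 0], [0.002, -0.0516, 0.1772, 0], [0.002, -0.0516, 0.1772, 0], [0.002, -0.0516, 0.1772, 0], [0.002, -0.0516, 0.1772, 0], [0.002, -0.0516, 0.1772, 0], [0.002, -0.0516, 0.1772, 0], [0, 0, 0, -0.0195], [0, 0, 0, -0.0195], [0, 0, 0, -0.0195], [0, 0, 0, -0.0195], [0, 0, 0, -0.0195], [0, 0, 0, 0]]
  ],
  "grip": 1
}}

```text
time: 1.7
tool_pos: [0.5744, 0.2078, 0.1997]
ee_rot: [3.124, 1.569, -2.959]
wrist_force: [-0.6, -0.8, 0.3]
width: 0.094
```

```bash
python3 - <<'E'
from h import *
plan([.5744,.2074,.080],101.4)
E
```

```text
tcp [0.5744 0.2078 0.1997] jaw yaw 101.43 j6 -1.516 F [-0.58 -0.77  0.29] T [ 0.052 -0.007 -0.008] w 0.094 t 1.7 toolx [-1.3e-03 -2.0e-04 -1.0e+00]
world d [-0.     -0.0004 -0.1197] tool shift mm [ 1.1973e+02 -4.3000e-01  6.0000e-02] frac [ 4.789e-01 -1.700e-03  2.000e-04] turn deg 0.03 frac 0.0001
```

>>> {"fn": "drive_tool", "kwargs": {
  "commands": [
    [[0.1, 0, 0, 0], [0.1, 0, 0, 0], [0.1, 0, 0, 0], [0.1, 0, 0, 0], [0.079, 0, 0, 0], [0, 0, 0, 0], [0, 0, 0, 0]]
  ]
}}

```text
time: 2.4
tool_pos: [0.5745, 0.2079, 0.0806]
ee_rot: [3.12, 1.57, -2.965]
wrist_force: [0.4, -0.3, 0.6]
width: 0.094
```

>>> {"fn": "drive_tool", "kwargs": {
  "commands": [
    [[0, 0, 0, 0], [0, 0, 0, 0], [0, 0, 0, 0], [0, 0, 0, 0], [0, 0, 0, 0], [0, 0, 0, 0], [0, 0, 0, 0], [0, 0, 0, 0], [0, 0, 0, 0], [0, 0, 0, 0]]
  ],
  "grip": 0
}}

```text
time: 3.4
tool_pos: [0.5747, 0.208, 0.0807]
ee_rot: [1.888, 1.571, 2.088]
wrist_force: [-0.5, -0.5, 1.2]
width: 0.0178
```

```bash
python3 - <<'E'
from h import *
plan([.5744,.2074,.071],101.4)
for n in('top','scene'):
    s=snap(n);
    c=s['pixels'][150:250,180:280] if n=='top' else s['pixels'][150:250,295:395]
    cv2.imwrite('pics/g_%s.png'%n,cv2.resize(c,(500,500),interpolation=3)[...,::-1])
E
```

```text
tcp [0.5747 0.208  0.0807] jaw yaw 101.45 j6 -1.516 F [-0.54 -0.46  1.23] T [ 0.03  -0.023 -0.004] w 0.0178 t 3.4 toolx [-0.e+00  1.e-04 -1.e+00]
world d [-0.0003 -0.0006 -0.0097] tool shift mm [ 9.69 -0.49 -0.37] frac [ 0.0388 -0.002  -0.0015] turn deg 0.05 frac 0.0001
```

View pics/g_scene.png

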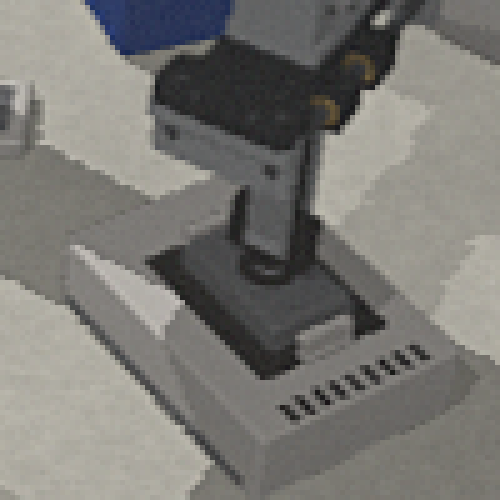

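The fingers straddle the bar at about (275,225). The opening is 17.8 mm, probably still closing on the 13 mm bar, so I wait.

>>> {"fn": "drive_tool", "kwargs": {
  "commands": [
    [[0, 0, 0, 0], [0, 0, 0, 0], [0, 0, 0, 0], [0, 0, 0, 0]]
  ]
}}

```text
time: 3.9
tool_pos: [0.5749, 0.2073, 0.0808]
ee_rot: [-1.54, 1.57, -1.341]
wrist_force: [1.3, -3.6, 0.2]
width: 0.0128
```

>>> {"fn": "drive_tool", "kwargs": {
  "commands": [
    [[0.008, 0, 0, 0], [0.008, 0, 0, 0], [0.008, 0, 0, 0], [0.008, 0, 0, 0], [0.004, 0, 0, 0], [0, 0, 0, 0], [0, 0, 0, 0]]
  ]
}}

```text
time: 4.6
tool_pos: [0.5749, 0.2073, 0.0734]
ee_rot: [-0.932, 1.569, -0.732]
wrist_force: [-2.6, -5.6, 7.7]
width: 0.0128
```

```bash
python3 - <<'E'
from h import *
plan([.5744,.2074,.071],101.4)
E
```

```text
tcp [0.5749 0.2073 0.0734] jaw yaw 101.44 j6 -1.516 F [-2.57 -5.6   7.75] T [-1.027  0.47  -0.031] w 0.0128 t 4.6 toolx [ 0.0011 -0.001  -1.    ]
world d [-0.0005  0.0001 -0.0024] tool shift mm [ 2.38  0.22 -0.51] frac [ 0.0095  0.0009 -0.002 ] turn deg 0.04 frac 0.0001
```

>>> {"fn": "drive_tool", "kwargs": {
  "commands": [
    [[0.006, 0, 0, 0], [0.006, 0, 0, 0], [0.002, 0, 0, 0], [0, 0, 0, 0], [0, 0, 0, 0]]
  ]
}}

```text
time: 5.1
tool_pos: [0.575, 0.2073, 0.0716]
ee_rot: [-0.62, 1.569, -0.42]
wrist_force: [-4.7, -6.0, 12.2]
width: 0.0129
```

>>> {"fn": "drive_tool", "kwargs": {
  "commands": [
    [[0, 0, 0, 0.015], [0, 0, 0, 0.015], [0, 0, 0, 0.015], [0, 0, 0, 0.015], [0, 0, 0, 0.015], [0, 0, 0, 0.015], [0, 0, 0, 0.015], [0, 0, 0, 0.015], [0, 0, 0, 0]]
  ]
}}

```text
time: 6.0
tool_pos: [0.5748, 0.2061, 0.0716]
ee_rot: [-0.665, 1.567, -1.222]
wrist_force: [-4.6, -8.2, 13.1]
width: 0.0125
```

```bash
python3 - <<'E'
from h import *
plan([.5744,.2074,.071],101.4)
E
```

```text
tcp [0.5748 0.2061 0.0716] jaw yaw 58.13 j6 -0.761 F [-4.63 -8.25 13.14] T [-1.74   1.085  0.039] w 0.0125 t 6.0 toolx [ 0.0012 -0.0033 -1.    ]
world d [-0.0004  0.0013 -0.0006] tool shift mm [ 0.63  0.92 -1.03] frac [ 0.0025  0.0037 -0.0041] turn deg -43.27 frac -0.1202
```

>>> {"fn": "drive_tool", "kwargs": {
  "commands": [
    [[0, 0, 0, 0.015], [0, 0, 0, 0.015], [0, 0, 0, 0.012], [0, 0, 0, 0]]
  ]
}}

```text
time: 6.4
tool_pos: [0.5745, 0.2057, 0.0716]
ee_rot: [-0.643, 1.567, -1.463]
wrist_force: [-5.2, -9.4, 14.4]
width: 0.0131
```

```bash
python3 - <<'E'
from h import *
plan([.5744,.2074,.071],101.4)
E
```

```text
tcp [0.5745 0.2057 0.0716] jaw yaw 43.02 j6 -0.497 F [-5.22 -9.37 14.42] T [-1.874  1.224  0.015] w 0.0131 t 6.4 toolx [ 4.0e-04 -3.9e-03 -1.0e+00]
world d [-0.0001  0.0017 -0.0006] tool shift mm [ 0.6   1.08 -1.31] frac [ 0.0024  0.0043 -0.0052] turn deg -58.38 frac -0.1622
```

>>> {"fn": "drive_tool", "kwargs": {
  "commands": [
    [[0, 0, 0, 0.012], [0, 0, 0, 0.008], [0, 0, 0, 0]]
  ]
}}

```text
time: 6.7
tool_pos: [0.5743, 0.2056, 0.0716]
ee_rot: [-0.614, 1.567, -1.559]
wrist_force: [-6.1, -9.6, 14.0]
width: 0.0127
```

```bash
python3 - <<'E'
from h import *
plan([.5744,.2074,.071],101.4)
E
```

```text
tcp [0.5743 0.2056 0.0716] jaw yaw 35.85 j6 -0.372 F [-6.15 -9.59 14.05] T [-1.898  1.275 -0.023] w 0.0127 t 6.7 toolx [ 0.     -0.0042 -1.    ]
world d [ 0.0001  0.0018 -0.0006] tool shift mm [ 0.61  1.12 -1.41] frac [ 0.0024  0.0045 -0.0057] turn deg -65.55 frac -0.1821
```

>>> {"fn": "drive_tool", "kwargs": {
  "commands": [
    [[0, 0, 0, 0.01], [0, 0, 0, 0.01], [0, 0, 0, 0]]
  ]
}}

```text
time: 7.0
tool_pos: [0.5744, 0.2055, 0.0715]
ee_rot: [-0.435, 1.566, -1.504]
wrist_force: [-5.8, -10.4, 13.8]
width: 0.0134
```

```bash
python3 - <<'E'
from h import *
plan([.5744,.2074,.071],101.4)
E
```

```text
tcp [0.5744 0.2055 0.0715] jaw yaw 28.76 j6 -0.248 F [ -5.83 -10.35  13.84] T [-2.035  1.249  0.649] w 0.0134 t 7.0 toolx [ 3.0e-04 -4.8e-03 -1.0e+00]
world d [-0.      0.0019 -0.0005] tool shift mm [ 0.54  0.91 -1.68] frac [ 0.0022  0.0036 -0.0067] turn deg -72.64 frac -0.2018
```

>>> {"fn": "drive_tool", "kwargs": {
  "commands": [
    [[-0.006, 0, 0, -0.01], [-0.006, 0, 0, 0], [0, 0, 0, 0]]
  ]
}}

```text
time: 7.3
tool_pos: [0.5743, 0.2055, 0.0728]
ee_rot: [-0.66, 1.566, -1.665]
wrist_force: [-3.2, -9.1, 7.3]
width: 0.0133
```

>>> {"fn": "drive_tool", "kwargs": {
  "commands": [
    [[0, 0, 0, 0], [0, 0, 0, 0], [0, 0, 0, 0], [0, 0, 0, 0], [0, 0, 0, 0], [0, 0, 0, 0], [0, 0, 0, 0], [0, 0, 0, 0], [0, 0, 0, 0]]
  ],
  "grip": 1
}}

```text
time: 8.2
tool_pos: [0.5747, 0.208, 0.0712]
ee_rot: [2.257, 1.571, 1.25]
wrist_force: [0.7, 0.1, -0.5]
width: 0.0816
```

>>> {"fn": "drive_tool", "kwargs": {
  "commands": [
    [[-0.1, 0, 0, 0], [-0.15, 0, 0, 0], [-0.15, 0, 0, 0], [-0.15, 0, 0, 0], [0, 0, 0, 0]]
  ]
}}

```text
time: 8.7
tool_pos: [0.5776, 0.2087, 0.2165]
ee_rot: [1.273, 1.557, 0.266]
wrist_force: [-0.0, -0.1, 0.6]
width: 0.094
```

```bash
python3 - <<'E'
from h import *
plan([.499,-.171,.21],95.1)
plan([.4,-.0,.25],95.1)
s=snap('scene');W=cloud(s)
cv2.imwrite('pics/k1.png',cv2.resize(s['pixels'][150:250,295:395],(600,600),interpolation=3)[...,::-1])
Q=W[175:255,300:395].reshape(-1,3)
P=Q[(Q[:,2]>.075)&(Q[:,2]<.12)&(np.hypot(Q[:,0]-.5735,Q[:,1]-.207)<.03)];T=P[P[:,2]>np.percentile(P[:,2],95)-.008]
print(len(P),rect(T),T[:,2].max(),np.percentile(P[:,2],[50,80,90,95]))
E
```

```text
tcp [0.5776 0.2087 0.2165] jaw yaw 32.33 j6 -0.31 F [-0.04 -0.13  0.62] T [-0.02   0.001 -0.015] w 0.094 t 8.7 toolx [ 0.0131  0.0036 -0.9999]
world d [-0.0786 -0.3797 -0.0065] tool shift mm [   4.16 -269.57  278.79] frac [ 0.0167 -1.0783  1.1152] turn deg -62.77 frac -0.1744
tcp [0.5776 0.2087 0.2165] jaw yaw 32.33 j6 -0.31 F [-0.04 -0.13  0.62] T [-0.02   0.001 -0.015] w 0.094 t 8.7 toolx [ 0.0131  0.0036 -0.9999]
world d [-0.1776 -0.2087  0.0335] tool shift mm [ -36.52 -261.26   81.52] frac [-0.1461 -1.045   0.3261] turn deg -62.77 frac -0.1744
97 (array([0.574 , 0.2061]), array([43. , 12.6]), -55.0) 0.10031263040682722 [0.09576425 0.09758157 0.09839729 0.09951936]
```

View pics/k1.png

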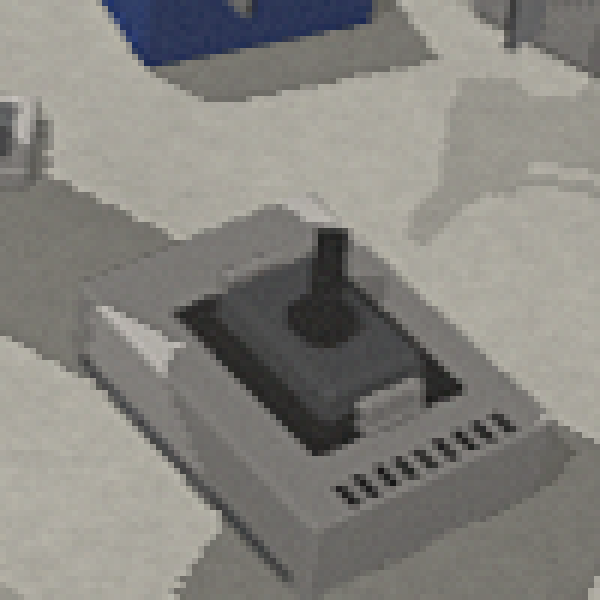

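>>> {"fn": "drive_tool", "kwargs": {
  "commands": [
    [[0.0017, -0.1078, 0.1115, 0], [0.0017, -0.1078, 0.1115, 0], [0.0017, -0.1078, 0.1115, 0], [0.0017, -0.1078, 0.1115, 0], [0.0017, -0.1078, 0.1115, 0], [0.0017, -0.1078, 0.1115, 0], [0.0017, -0.1078, 0.1115, 0], [0.0017, -0.1078, 0.1115, 0], [0.0017, -0.1078, 0.1115, 0], [0.0017, -0.1078, 0.1115, 0], [0, 0, 0, -0.022], [0, 0, 0, -0.022], [0, 0, 0, -0.022], [0, 0, 0, -0.022], [0, 0, 0, -0.022], [0, 0, 0, -0.022], [0, 0, 0, -0.022], [0, 0, 0, -0.022], [0, 0, 0, 0], [0, 0, 0, 0]]
  ],
  "grip": 1
}}

```text
time: 10.75
tool_pos: [0.4955, -0.1715, 0.203]
ee_rot: [2.548, 1.568, 2.644]
wrist_force: [-0.2, 0.0, -0.8]
width: 0.0941
```

```bash
python3 - <<'E'
from h import *
plan([.499,-.171,.058],95.8)
s=snap('top');W=cloud(s);
c=s['pixels'];K=c[145:260,190:290];cv2.imwrite('pics/k2.png',cv2.resize(K,(500,575),interpolation=3)[...,::-1])
Q=W[155:240,195:265].reshape(-1,3)
P=Q[(Q[:,2]>.0905)&(Q[:,2]<.12)];print(rect(P),np.median(P[:,2]))
P=Q[(Q[:,2]>.04)&(Q[:,2]<.12)];print(rect(P))
E
```

```text
tcp [ 0.4955 -0.1715  0.203 ] jaw yaw 95.52 j6 -2.109 F [-0.18  0.04 -0.83] T [ 0.003  0.014 -0.012] w 0.0941 t 10.75 toolx [-0.0022  0.0012 -1.    ]
world d [ 0.0035  0.0005 -0.145 ] tool shift mm [ 1.4499e+02 -8.0000e-02  3.8500e+00] frac [ 5.80e-01 -3.00e-04  1.54e-02] turn deg -0.28 frac -0.0008
(array([0.5746, 0.2078]), array([43.1, 13.4]), -55.31) 0.09682018873155371
(array([0.5702, 0.2092]), array([171.7, 125.1]), -14.28)
```

View pics/k2.png

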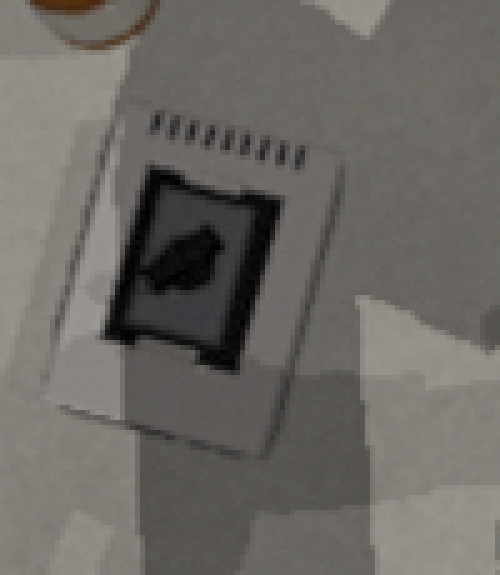

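>>> {"fn": "drive_tool", "kwargs": {
  "commands": [
    [[0.1, 0, 0.012, 0], [0.15, 0, 0, 0], [0.15, 0, 0, 0], [0.1, 0, 0, 0], [0.06, 0, 0, 0], [0.018, 0, 0, 0], [0, 0, 0, 0], [0, 0, 0, 0]]
  ]
}}

```text
time: 11.6
tool_pos: [0.4998, -0.1718, 0.0611]
ee_rot: [-0.479, 1.569, -0.38]
wrist_force: [-0.8, -0.4, 0.6]
width: 0.094
```

```bash
python3 - <<'E'
from h import *
plan([.4985,-.1715,.058],95.8)
E
```

```text
tcp [ 0.4998 -0.1718  0.0611] jaw yaw 95.66 j6 -2.108 F [-0.75 -0.38  0.6 ] T [ 0.037 -0.02  -0.005] w 0.094 t 11.6 toolx [ 1.8e-03 -7.0e-04 -1.0e+00]
world d [-0.0013  0.0003 -0.0031] tool shift mm [ 3.07  0.38 -1.24] frac [ 0.0123  0.0015 -0.005 ] turn deg -0.14 frac -0.0004
```

>>> {"fn": "drive_tool", "kwargs": {
  "commands": [
    [[0.011, 0, -0.005, 0], [0, 0, 0, 0], [0, 0, 0, 0]]
  ]
}}

```text
time: 11.9
tool_pos: [0.498, -0.1717, 0.0578]
ee_rot: [-0.407, 1.57, -0.308]
wrist_force: [-0.1, -0.1, 0.9]
width: 0.094
```

>>> {"fn": "drive_tool", "kwargs": {
  "commands": [
    [[0, 0, 0, 0], [0, 0, 0, 0], [0, 0, 0, 0], [0, 0, 0, 0], [0, 0, 0, 0], [0, 0, 0, 0], [0, 0, 0, 0], [0, 0, 0, 0], [0, 0, 0, 0], [0, 0, 0, 0], [0, 0, 0, 0], [0, 0, 0, 0], [0, 0, 0, 0], [0, 0, 0, 0], [0, 0, 0, 0]]
  ],
  "grip": 0
}}

```text
time: 13.4
tool_pos: [0.4978, -0.1715, 0.0572]
ee_rot: [0.977, 1.571, 1.076]
wrist_force: [0.7, 0.2, -0.6]
width: 0.0139
```

```bash
python3 - <<'E'
from h import *
plan([.4985,-.1715,.058],95.8)
E
```

```text
tcp [ 0.4978 -0.1715  0.0572] jaw yaw 95.69 j6 -2.11 F [ 0.67  0.16 -0.57] T [ 0.024  0.027 -0.021] w 0.0139 t 13.4 toolx [ 1.e-04  1.e-04 -1.e+00]
world d [0.0007 0.     0.0008] tool shift mm [-0.79 -0.05  0.71] frac [-0.0032 -0.0002  0.0028] turn deg -0.11 frac -0.0003
```

>>> {"fn": "drive_tool", "kwargs": {
  "commands": [
    [[-0.05, 0, 0, 0], [-0.1, 0, 0, 0], [-0.15, 0, 0, 0], [-0.15, 0, 0, 0], [-0.15, 0, 0, 0], [-0.05, 0, 0, 0], [0, 0, 0, 0], [0, 0, 0, 0]]
  ]
}}

```text
time: 14.2
tool_pos: [0.4971, -0.1713, 0.218]
ee_rot: [2.569, 1.568, 2.668]
wrist_force: [-0.1, -0.2, -1.0]
width: 0.0137
```

```bash
python3 - <<'E'
from h import *
plan([.574,.2075,.21],75.9)
s=snap('scene');cv2.imwrite('pics/lift.png',s['pixels'][...,::-1])
E
```

```text
tcp [ 0.4971 -0.1713  0.218 ] jaw yaw 95.69 j6 -2.11 F [-0.12 -0.2  -1.04] T [0.042 0.034 0.02 ] w 0.0137 t 14.2 toolx [-0.0023  0.0012 -1.    ]
world d [ 0.0769  0.3788 -0.008 ] tool shift mm [  8.31 369.27 114.05] frac [0.0332 1.4771 0.4562] turn deg 19.79 frac 0.055
```

View pics/lift.png

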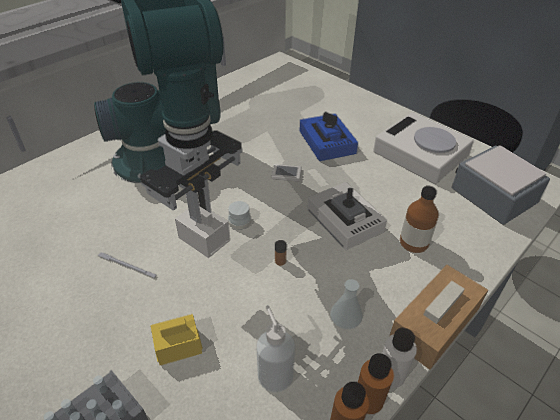

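The cover hangs level in the gripper at about (203,235), and the knob has stayed down at (350,200). I carry it over the seat.

>>> {"fn": "drive_tool", "kwargs": {
  "commands": [
    [[0.003, 0.08, 0.025, 0], [0.003, 0.148, 0.0456, 0], [0.003, 0.148, 0.0456, 0], [0.003, 0.148, 0.0456, 0], [0.003, 0.148, 0.0456, 0], [0.003, 0.148, 0.0456, 0], [0.003, 0.148, 0.0456, 0], [0.003, 0.148, 0.0456, 0], [0.003, 0.148, 0.0456, 0], [0.003, 0.148, 0.0456, 0], [0, 0.065, 0.021, 0], [0, 0, 0, 0.0183], [0, 0, 0, 0.0183], [0, 0, 0, 0.0183], [0, 0, 0, 0], [0, 0, 0, 0]]
  ]
}}

```text
time: 15.85
tool_pos: [0.5743, 0.2065, 0.2109]
ee_rot: [-2.538, 1.568, -2.782]
wrist_force: [0.8, -0.5, -0.9]
width: 0.0138
```

```bash
python3 - <<'E'
from h import *
plan([.5733,.2070,.17],75.9)
s=snap('scene');W=cloud(s);cv2.imwrite('pics/over.png',cv2.resize(s['pixels'][100:260,260:440],(720,640)[::1],interpolation=3)[:600,...,::-1])
Q=W[90:255,270:440].reshape(-1,3);
for z0,z1 in((.195,.225),):
    P=Q[(Q[:,2]>z0)&(Q[:,2]<z1)&(np.hypot(Q[:,0]-.5735,Q[:,1]-.207)<.055)];print(rect(P),len(P))
h,e=np.histogram(Q[:,2],bins=np.arange(.1,.26,.004));print([(round(float(x),3),int(c)) for x,c in zip(e,h) if c])
E
```

```text
tcp [0.5743 0.2065 0.2109] jaw yaw 76.02 j6 -1.075 F [ 0.77 -0.54 -0.91] T [0.029 0.003 0.041] w 0.0138 t 15.85 toolx [-2.3e-03 -9.0e-04 -1.0e+00]
world d [-0.001   0.0005 -0.0409] tool shift mm [40.86  0.35 -0.99] frac [ 0.1634  0.0014 -0.004 ] turn deg 0.12 frac 0.0003
(array([0.5739, 0.206 ]), array([87.4, 62.4]), -16.2) 626
[(0.1, 53), (0.104, 58), (0.108, 75), (0.112, 77), (0.116, 67), (0.12, 68), (0.124, 51), (0.128, 51), (0.132, 43), (0.136, 29), (0.14, 23), (0.144, 21), (0.148, 19), (0.152, 32), (0.156, 59), (0.16, 104), (0.164, 75), (0.168, 167), (0.172, 80), (0.176, 55), (0.18, 61), (0.184, 58), (0.188, 68), (0.192, 55), (0.196, 68), (0.2, 64), (0.204, 170), (0.208, 243), (0.212, 17), (0.216, 19), (0.22, 25), (0.224, 36), (0.228, 32), (0.232, 66), (0.236, 29), (0.24, 31), (0.244, 25), (0.248, 30), (0.252, 29)]
```

View pics/over.png

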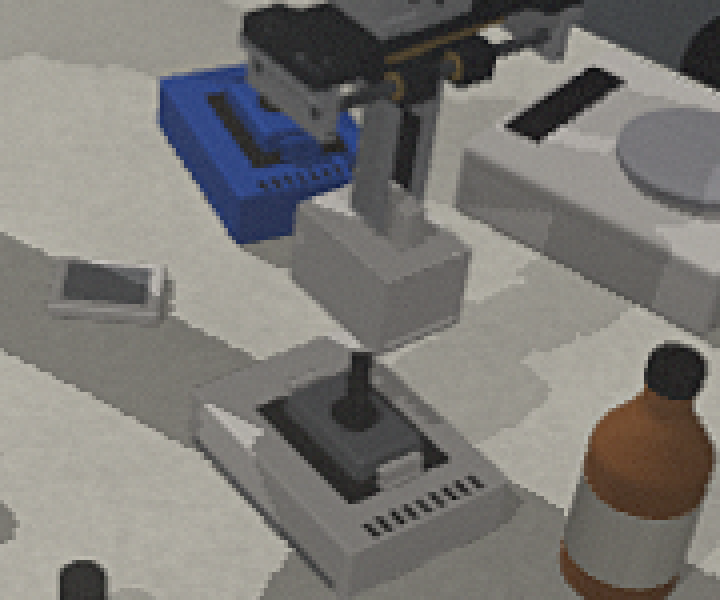

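```bash
cat > m.py <<'E'
from h import *
def meas(s,name,region,c=(.5733,.2070),zc=(.165,.2),za=(.008,.04),yaw=-14.1):
    W=cloud(s);u0,u1,v0,v1=region;Q=W[v0:v1,u0:u1].reshape(-1,3);Q=Q[~np.isnan(Q[:,0])]
    a=np.radians(yaw);L=(Q[:,:2]-c)@np.array([[np.cos(a),-np.sin(a)],[np.sin(a),np.cos(a)]])
    def face(z0,z1,ax,val,lim):
        o=1-ax;m=(Q[:,2]>z0)&(Q[:,2]<z1)&(abs(L[:,ax]-val)<.006)&(abs(L[:,o])<lim)
        if m.sum()<15: return None
        k=np.polyfit(L[m,o],L[m,ax],1); r=L[m,ax]-np.polyval(k,L[m,o]);g=abs(r)<.004
        k=np.polyfit(L[m,o][g],L[m,ax][g],1)
        return int(m.sum()),'off mm',round(1000*(k[1]-val),2),'tilt deg',round(np.degrees(np.arctan(k[0])),2)
    for sg in(1,-1):
        print(name,'cover x',sg,face(*zc,0,sg*.042,.024),'| y',sg,face(*zc,1,sg*.030,.036))
        print(name,'analy x',sg,face(*za,0,.081 if sg>0 else -.089,.055),'| y',sg,face(*za,1,sg*.062,.07))
E
python3 - <<'E'
from m import *
s=load('scene');E=s['extrinsics'];print(-E[:3,:3].T@E[:3,3])
meas(s,'scene',(270,440,90,270))
s=snap('top');meas(s,'top',(170,290,130,260),zc=(.16,.2))
cv2.imwrite('pics/over_t.png',cv2.resize(s['pixels'][130:260,170:300],(600,600),interpolation=3)[...,::-1])
E
```

```text
[ 1.04959367 -0.52716919  0.83998413]
scene cover x 1 (183, 'off mm', np.float64(-0.29), 'tilt deg', np.float64(-0.43)) | y 1 None
scene analy x 1 (291, 'off mm', np.float64(-1.5), 'tilt deg', np.float64(-0.13)) | y 1 None
scene cover x -1 None | y -1 (263, 'off mm', np.float64(0.76), 'tilt deg', np.float64(0.27))
scene analy x -1 None | y -1 (358, 'off mm', np.float64(0.62), 'tilt deg', np.float64(-0.01))
top cover x 1 None | y 1 None
top analy x 1 None | y 1 None
top cover x -1 (36, 'off mm', np.float64(1.71), 'tilt deg', np.float64(-0.13)) | y -1 None
top analy x -1 (15, 'off mm', np.float64(0.22), 'tilt deg', np.float64(0.37)) | y -1 (81, 'off mm', np.float64(1.07), 'tilt deg', np.float64(-0.11))
```

View pics/over_t.png

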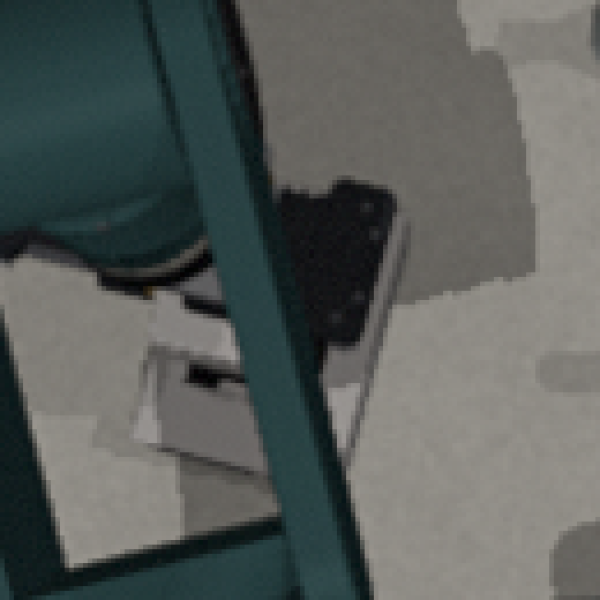

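>>> {"fn": "drive_tool", "kwargs": {
  "commands": [
    [[0.05, 0, -0.005, 0], [0.05, 0, 0, 0], [0.05, 0, 0, 0], [0.03, 0, 0, 0], [0, 0, 0, 0], [0, 0, 0, 0]]
  ]
}}

```text
time: 16.55
tool_pos: [0.5734, 0.2075, 0.167]
ee_rot: [-2.839, 1.57, -3.084]
wrist_force: [-0.4, -0.4, 0.0]
width: 0.0139
```

```bash
python3 - <<'E'
from m import *
plan([.5733,.2070,.12],75.9)
s=snap('scene')
meas(s,'scene',(270,440,90,270),zc=(.12,.158))
s=snap('top');meas(s,'top',(170,290,130,260),zc=(.115,.158))
E
```

```text
tcp [0.5734 0.2075 0.167 ] jaw yaw 75.93 j6 -1.071 F [-0.44 -0.41  0.02] T [ 0.039 -0.032  0.027] w 0.0139 t 16.55 toolx [-4.e-04 -0.e+00 -1.e+00]
world d [-0.0001 -0.0005 -0.047 ] tool shift mm [ 4.699e+01 -4.800e-01 -1.000e-02] frac [ 1.879e-01 -1.900e-03 -1.000e-04] turn deg 0.03 frac 0.0001
scene cover x 1 (191, 'off mm', np.float64(-1.12), 'tilt deg', np.float64(-1.99)) | y 1 None
scene analy x 1 (303, 'off mm', np.float64(-1.46), 'tilt deg', np.float64(-0.38)) | y 1 None
scene cover x -1 None | y -1 (266, 'off mm', np.float64(1.52), 'tilt deg', np.float64(0.4))
scene analy x -1 None | y -1 (359, 'off mm', np.float64(0.58), 'tilt deg', np.float64(-0.31))
top cover x 1 None | y 1 None
top analy x 1 None | y 1 None
top cover x -1 (35, 'off mm', np.float64(0.86), 'tilt deg', np.float64(-0.54)) | y -1 None
top analy x -1 (17, 'off mm', np.float64(0.18), 'tilt deg', np.float64(0.29)) | y -1 (80, 'off mm', np.float64(0.99), 'tilt deg', np.float64(-0.17))
```

>>> {"fn": "drive_tool", "kwargs": {
  "commands": [
    [[0.04, -0.003, -0.002, 0.001], [0.04, 0, 0, 0], [0.04, 0, 0, 0], [0.03, 0, 0, 0], [0.01, 0, 0, 0], [0, 0, 0, 0], [0, 0, 0, 0]]
  ]
}}

```text
time: 17.35
tool_pos: [0.5731, 0.207, 0.1276]
ee_rot: [0.621, 1.57, 0.369]
wrist_force: [-0.6, 0.4, 0.2]
width: 0.014
```

```bash
python3 - <<'E'
from m import *
plan([.5733,.2070,.105],75.9)
s=snap('scene')
meas(s,'scene',(270,440,90,270),zc=(.081,.118))
cv2.imwrite('pics/near.png',cv2.resize(s['pixels'][140:250,290:400],(600,600),interpolation=3)[...,::-1])
E
```

```text
tcp [0.5731 0.207  0.1276] jaw yaw 75.57 j6 -1.065 F [-0.59  0.37  0.22] T [ 0.018  0.062 -0.03 ] w 0.014 t 17.35 toolx [ 7.e-04  3.e-04 -1.e+00]
world d [ 0.0002  0.     -0.0226] tool shift mm [22.57  0.08  0.2 ] frac [0.0903 0.0003 0.0008] turn deg -0.33 frac -0.0009
scene cover x 1 (169, 'off mm', np.float64(-1.25), 'tilt deg', np.float64(-2.43)) | y 1 None
scene analy x 1 (289, 'off mm', np.float64(-1.61), 'tilt deg', np.float64(-0.45)) | y 1 None
scene cover x -1 None | y -1 (240, 'off mm', np.float64(0.89), 'tilt deg', np.float64(-0.46))
scene analy x -1 None | y -1 (353, 'off mm', np.float64(0.5), 'tilt deg', np.float64(-0.32))
```

View pics/near.png

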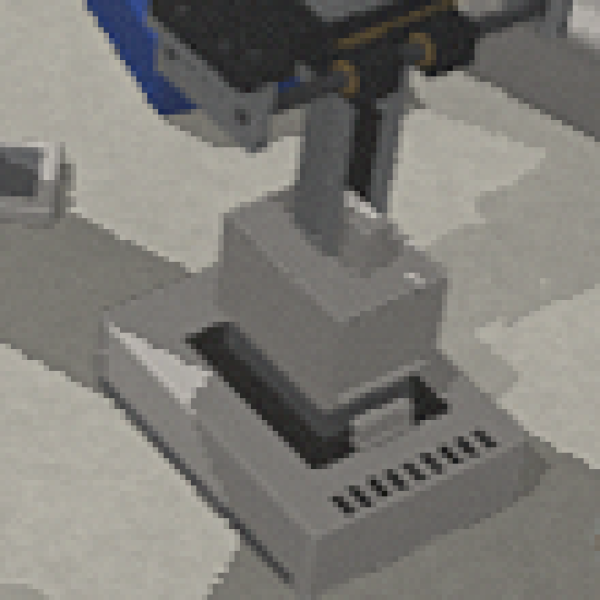

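The cover is centred over the plinth at about (330,330), with its offset from the analyser faces about 0.4 mm. I lower it slowly.

>>> {"fn": "drive_tool", "kwargs": {
  "commands": [
    [[0.012, 0, 0, 0], [0.012, 0, 0, 0], [0.012, 0, 0, 0], [0, 0, 0, 0], [0, 0, 0, 0]]
  ]
}}

```text
time: 17.9
tool_pos: [0.5727, 0.2068, 0.118]
ee_rot: [-2.847, 1.57, -3.098]
wrist_force: [-0.0, -0.1, -0.9]
width: 0.0141
```

>>> {"fn": "drive_tool", "kwargs": {
  "commands": [
    [[0.008, 0, 0, 0], [0.008, 0, 0, 0], [0, 0, 0, 0], [0, 0, 0, 0]]
  ]
}}

```text
time: 18.3
tool_pos: [0.573, 0.207, 0.1148]
ee_rot: [0.619, 1.57, 0.368]
wrist_force: [-0.3, 0.5, 1.9]
width: 0.0138
```

>>> {"fn": "drive_tool", "kwargs": {
  "commands": [
    [[0.008, 0, 0, 0], [0.008, 0, 0, 0], [0, 0, 0, 0], [0, 0, 0, 0]]
  ]
}}

```text
time: 18.7
tool_pos: [0.5736, 0.2072, 0.1138]
ee_rot: [0.519, 1.567, 0.267]
wrist_force: [-4.0, -1.2, 9.6]
width: 0.0138
```

```bash
python3 - <<'E'
from m import *
plan([.5733,.2070,.105],75.9)
E
```

```text
tcp [0.5736 0.2072 0.1138] jaw yaw 75.57 j6 -1.065 F [-4.04 -1.23  9.64] T [-0.206  0.53   0.022] w 0.0138 t 18.7 toolx [ 0.0038  0.0011 -1.    ]
world d [-0.0003 -0.0002 -0.0088] tool shift mm [ 8.78 -0.32 -0.31] frac [ 0.0351 -0.0013 -0.0012] turn deg -0.33 frac -0.0009
```

>>> {"fn": "drive_tool", "kwargs": {
  "commands": [
    [[0.006, 0, -0.002, 0], [0.006, 0, 0, 0], [0, 0, 0, 0]]
  ]
}}

```text
time: 19.0
tool_pos: [0.5731, 0.2077, 0.1096]
ee_rot: [0.742, 1.567, 0.491]
wrist_force: [0.3, 1.2, 1.6]
width: 0.0141
```

>>> {"fn": "drive_tool", "kwargs": {
  "commands": [
    [[0.006, 0, 0, 0], [0.006, 0, 0, 0], [0, 0, 0, 0]]
  ]
}}

```text
time: 19.3
tool_pos: [0.5726, 0.2072, 0.1052]
ee_rot: [0.671, 1.57, 0.419]
wrist_force: [-1.7, -0.4, 6.4]
width: 0.0141
```

```bash
python3 - <<'E'
from m import *
plan([.5733,.2070,.105],75.9)
s=snap('scene');W=cloud(s);Q=W[140:250,290:400].reshape(-1,3)
P=Q[(Q[:,2]>.09)&(Q[:,2]<.12)&(np.hypot(Q[:,0]-.5733,Q[:,1]-.207)<.04)]
h,e=np.histogram(P[:,2],bins=np.arange(.09,.12,.002));print([(round(float(x),3),int(c)) for x,c in zip(e,h) if c])
cv2.imwrite('pics/press1.png',cv2.resize(s['pixels'][140:250,290:400],(600,600),interpolation=3)[...,::-1])
E
```

```text
tcp [0.5726 0.2072 0.1052] jaw yaw 75.57 j6 -1.065 F [-1.72 -0.44  6.39] T [ 0.029  0.296 -0.044] w 0.0141 t 19.3 toolx [ 9.e-04  4.e-04 -1.e+00]
world d [ 0.0007 -0.0002 -0.0002] tool shift mm [0.17 0.03 0.74] frac [0.0007 0.0001 0.003 ] turn deg -0.33 frac -0.0009
[(0.09, 11), (0.092, 8), (0.094, 10), (0.096, 9), (0.098, 24), (0.1, 104), (0.102, 146), (0.104, 37), (0.106, 13), (0.108, 5), (0.11, 8), (0.112, 9), (0.114, 8), (0.116, 10)]
```

View pics/press1.png

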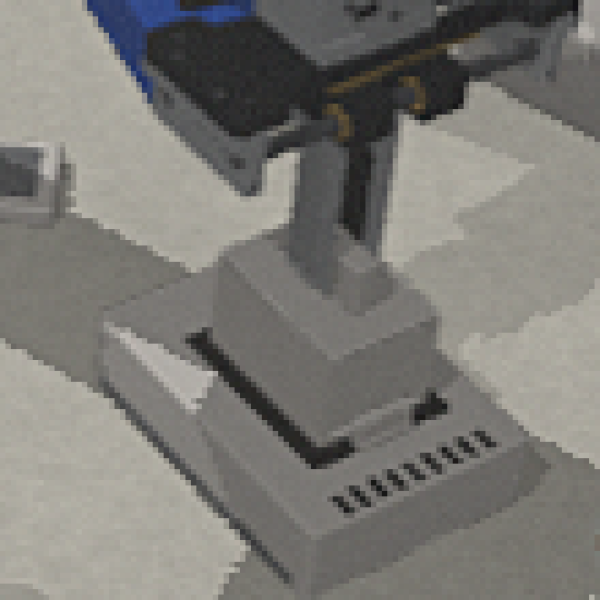

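The force rose to about 10 N, dropped, and the cover top is now at about z=0.102, which is home height. I press firmly and check that it is seated.

>>> {"fn": "drive_tool", "kwargs": {
  "commands": [
    [[0.006, 0, 0.001, 0], [0.006, 0, 0, 0], [0, 0, 0, 0], [0, 0, 0, 0], [0, 0, 0, 0]]
  ]
}}

```text
time: 19.85
tool_pos: [0.5726, 0.2072, 0.1051]
ee_rot: [0.608, 1.569, 0.356]
wrist_force: [-5.9, -1.1, 14.6]
width: 0.0137
```

```bash
python3 - <<'E'
from m import *
plan([.5733,.2070,.105],75.9)
s=snap('scene');W=cloud(s);Q=W[140:250,290:400].reshape(-1,3)
P=Q[(Q[:,2]>.097)&(Q[:,2]<.107)&(np.hypot(Q[:,0]-.5733,Q[:,1]-.207)<.04)]
print('top z',np.median(P[:,2]), np.linalg.lstsq(np.c_[P[:,:2]-P[:,:2].mean(0),np.ones(len(P))],P[:,2],rcond=None)[0])
meas(s,'scene',(270,440,90,270),zc=(.066,.095))
s=snap('top');meas(s,'top',(170,290,130,260),zc=(.066,.095))
E
```

```text
tcp [0.5726 0.2072 0.1051] jaw yaw 75.58 j6 -1.065 F [-5.88 -1.11 14.59] T [-0.22   1.172  0.005] w 0.0137 t 19.85 toolx [ 1.9e-03  7.0e-04 -1.0e+00]
world d [ 0.0007 -0.0002 -0.0001] tool shift mm [0.15 0.   0.67] frac [0.0006 0.     0.0027] turn deg -0.32 frac -0.0009
top z 0.10272420254086431 [0.00527384 0.01084584 0.10252931]
scene cover x 1 (132, 'off mm', np.float64(-1.5), 'tilt deg', np.float64(-1.04)) | y 1 None
scene analy x 1 (296, 'off mm', np.float64(-1.53), 'tilt deg', np.float64(-0.54)) | y 1 None
scene cover x -1 None | y -1 (176, 'off mm', np.float64(1.05), 'tilt deg', np.float64(-0.35))
scene analy x -1 None | y -1 (351, 'off mm', np.float64(0.59), 'tilt deg', np.float64(-0.22))
top cover x 1 None | y 1 None
top analy x 1 None | y 1 None
top cover x -1 None | y -1 None
top analy x -1 (22, 'off mm', np.float64(0.32), 'tilt deg', np.float64(0.34)) | y -1 (22, 'off mm', np.float64(1.21), 'tilt deg', np.float64(0.02))
```

>>> {"fn": "drive_tool", "kwargs": {
  "commands": [
    [[0.002, 0, 0, 0], [0, 0, 0, 0], [0, 0, 0, 0], [0, 0, 0, 0], [0, 0, 0, 0], [0, 0, 0, 0]]
  ]
}}

```text
time: 20.55
tool_pos: [0.5726, 0.2072, 0.1051]
ee_rot: [0.59, 1.569, 0.338]
wrist_force: [-7.2, -0.8, 16.6]
width: 0.0137
```

```bash
python3 - <<'E'
from m import *
plan([.5733,.2070,.105],75.9)
print(robot.close_job())
E
```

```text
tcp [0.5726 0.2072 0.1051] jaw yaw 75.58 j6 -1.065 F [-7.2  -0.75 16.62] T [-0.284  1.332  0.029] w 0.0137 t 20.55 toolx [ 2.1e-03  8.0e-04 -1.0e+00]
world d [ 0.0007 -0.0002 -0.0001] tool shift mm [0.13 0.02 0.67] frac [0.0005 0.0001 0.0027] turn deg -0.32 frac -0.0009
the job is handed in; nothing more can be done
None
```

The knob is locked, the white cover is snapped home, and I handed the job in at about 20.6 s with the arm still pressing it down. No verdict is reported, so this rests on my own checks.

**Knob:** I pressed it about 9 mm to the bottom and turned it clockwise until the wrist torque jumped to about 0.65 N m at the stop. After I let go, the bar stood about 67° from where it started. Its top was at z ≈ 0.097 m, about 6 mm below popped up, so it stays down by itself.

**Cover:** While pressing, the force built to about 10 N and then fell away as the cover dropped.
- **Height and position:** The cover top sits at z ≈ 0.1025 m (home is 0.102 m), centred within about 0.5 mm and level within about 0.7°.
- **Final push:** It was about 16.6 N at hand-in. Raising it from 6 N to that did not move the tool, so the cover is firmly on its frame.

**Checks that disagreed or fell short:**
- The two cameras and the arm's own position differed by 1–2 mm. I used offsets measured within one picture instead.
- The fit to the cover's end face gave yaw readings up to 2° apart. The long side and the jaw direction agreed within about 0.5°.
- In the last check the top camera could not see the cover's sides, so only the scene camera confirms the final position.
- I did not measure the bystanders again at the end. They stood in place in the pictures taken along the way, and the arm's path stayed clear of them.

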